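# Pull-test a rose brooch with the timer tablet set up

## Robot

A 7-joint arm with a two-finger parallel gripper is mounted at the origin on the work surface. World frame = base frame: x ahead of the robot, y to its left, z up, the work surface at z = 0. Lengths are in m, angles in rad, forces in N, time in s.
With the tool pointing down it reaches from about 0.4 to 0.85 m from the base axis. Payload 4.5 kg.
Tool frame: the origin (TCP) lies on the centre line of the jaws, within the pads' length; the fingertips stand 8 mm ahead of it and the grasp point (between the pads) lies 11 mm behind it; z points along the fingers, x is the direction in which the jaws open and shut, and the axes are right-handed (so a half turn about z gives the same grasp; the last joint's range is limited). The gripper opens to 88 mm and grips with 3 to 60 N. Pads are 18 mm wide; open, the fingers measure 123 mm over their backs; the gripper's body (75 mm by 187 mm) begins 45 mm behind the grasp point.
Start: joints at [1.281, 0.689, -0.195, 1.565, 0.157, 0.902, -0.215], TCP at [0.199, -0.593, 0.247] pointing down, gripper open.
Joint ranges: [-3.01, 3.01], [-0.46, 2.08], [-1.47, 1.51], [0.13, 2.56], [-1, 4.14], [0.04, 2.09], [-2.66, 2.66]. Speed limits (rad/s): [2.57, 2.57, 3.14, 3.14, 3.14, 3.14, 3.14].

## Interface

Orientations are given as a unit quaternion [x, y, z, w].
In Python, from plant import r gives the robot as it stands.
- The arm moves only by the shell command python3 -m pendant 'ROWS' [FORCE]. ROWS is JSON, a list of rows, each a list of 3 entries, a list of its own where there are three numbers: the turn, a rotation vector about the tool's x, y, z in rad, then the shift along the tool's x, y, z in m, then the opening, from 0 (shut) to 1 (fully open). In form: [[[wx, wy, wz], [tx, ty, tz], claw], ...]. A call has 1 to 10 rows; each row is the pose to reach, as a shift and turn from the pose commanded when the call began, along the tool's axes at that moment; what a row does not reach only later rows make up. A row lasts 1/10 s, in which the tool goes at most 50 mm and 8.59 degrees, less where a joint would pass 70% of its speed; a pose out of reach is approached as far as the arm can. A call with a gripper value outside its range is refused whole. The fingers move at their own pace and stop on an object; FORCE is the grip in N (left out, the last holds). Time passes only in rows, so rows that repeat a pose let the fingers close. It gives the time, the measured TCP pose, the force and the opening at its end, in the units of the state.
- r.get_state(): the state, without advancing time (a new reading comes with each control period).
- r.snapshot(name): name is "scene" or "top"; returns a dict with "image" (400x640x3 uint8, red, green, blue), "mtx" (3x3 intrinsics, pixels), "dist" ([k1, k2, p1, p2, k3] as OpenCV has them; the pictures are not rectified), "R" (3x3) and "t" (3): a world point X has camera coordinates R X + t. Camera axes: x right, y down, z forward; pixel columns grow to the right and rows downward; lengths in m; the calibration is good to about 2 mm. A picture is of the moment at which its call begins. There is no depth.
- r.finish_job(): hands the job in, once; it reports no verdict.
The state is a dict: "clock": time; "q": joint angles; "qd": joint speeds; "joint_torque": joint torques, N m; "tool_pos": TCP position; "eef_rot": TCP orientation; "contact_force": force on the tool from outside, world axes, zero at the start; "moment": the same for the moment, N m; "opening": opening from 0.0 (shut) to 1.0 (fully open).
Only numpy, scipy, OpenCV 4.12 (cv2) and the standard library are available. Lean on these libraries where they do the work, as an engineer would, in place of code of your own. Each camera call takes 0.05 s, during which the arm holds its last target. There are 200 camera calls.

## Task

Pull-test the brooch that is hooked up in the bench tester. First take the black tablet out of the charging rack and lean it on the aluminium tablet stand with its screen towards you, so that the countdown can be read, and let go of it; then pull the tester's orange handle out until the pointer stands at the red clip on the scale, without pulling well past it, and keep it there: the job finishes while you are still holding the handle against its spring. Leave everything else on the bench where it is.

Things in the scene. Friction and masses are not known exactly. Their poses are not given: they have to be found in the camera images.
- tablet: black tablet computer, loose, 10 mm thick, 200 mm wide, 125 mm high, about 0.35 kg, standing upright on a long edge in one of the rack's two slots. Origin: middle of its lower long edge (middle of the 10 x 200 mm underside). z runs up its height, y along its width, x out of its back: the blue screen with the white countdown dial is on the -x side
- rack: white charging rack, fixed, 150 x 200 x 57 mm. Origin: centre of its underside, z up. Two slots parallel to its y axis, at x = +34 mm and x = -34 mm, each 14 mm wide between grey walls that end 57 mm above the bench; the slot floor is 12 mm above the bench
- board: plywood petal-template board, loose, 8 mm thick, 180 mm wide, 95 mm high, standing in the rack's other slot; origin at the middle of its lower edge. Bystander
- stand: aluminium tablet stand, fixed, 150 mm wide. Origin: centre line on the bench, z up, its front (where the user sits) towards its own -x. A J-shaped seat, 130 mm wide along y, leans back 20 degrees from upright (towards +x): a back plate 80 mm long up the slope, a ledge 20 mm deep at right angles to it (sloping down to the back plate), and in front of the ledge a lip 11 mm high
- seat (a point): point on the stand where the middle of the tablet's lower edge (its origin) lies when the tablet is fully seated on the ledge with its back flat on the back plate: 5 mm along the ledge from the inner corner, about 24 mm above the bench
- tester: bench pull tester, fixed to the bench: grey base plate 325 x 130 mm whose top is 19 mm above the bench. Origin: on the bench straight below the middle of the orange handle when that is fully in; z up; +x points along the tester to the slotted steel upright (262 mm away) that holds the blue rose brooch. The handle pulls out along -x. A white scale plate with ticks every 10 mm lies along the +y side
- gauge: moving part of the tester: spring barrel on a carriage, black pointer and D-shaped handle. Origin: centre of the orange grip, 75 mm above the bench; axes parallel to the tester's. The grip is a 20 mm thick, 96 mm long bar along y; behind it (+x) is a free opening 46 mm deep and 96 mm wide, closed by a 12 mm rod. It slides level, only along the tester's -x, 0 to 100 mm, against a spring of about 250 N/m (2.5 N per 10 mm) that pulls it fully in when let go
- pointer (a point): tip of the black pointer on the gauge, 125 mm behind (+x) the grip centre and 54.5 mm to its +y side, 38 mm above the bench; it moves with the handle
- mark: red limit clip clamped to the outer edge of the scale, fixed, 12 mm wide along the tester's x, 12 mm deep, top about 42 mm above the bench; axes parallel to the tester's. Origin: centre of its underside. It sits 45 to 70 mm from the pointer's rest position, on the -x side, 8.5 mm outside the pointer tip's path. The pointer is at the mark when both have the same tester x
- cup: green coffee cup with white lid, 82 mm wide, 126 mm high, loose; origin at the centre of its underside. Bystander
- bowl: white bowl, 100 mm wide, 45 mm high, loose; origin at the centre of its underside. Bystander
- glue: white glue bottle with orange cap, 50 mm wide, 125 mm high, loose; origin at the centre of its underside. Bystander
- spool: green wire spool with white flanges, 72 mm wide, 50 mm high, loose; origin at the centre of its underside. Bystander
- scissors: scissors with black handles lying flat, about 165 mm long, 12 mm high, loose; origin near the pivot. Bystander
Things that resemble listed ones, but are neither listed nor needed, are in the scene too. What is shaped like the tablet but green is not meant.

How it is judged:
On the way, in this order (a step that is already met when the one before it is completed fails the run):
1. the tablet leans on the stand, screen to the front, let go and at rest (distance between tablet and seat below 0.032 m and angle between tablet's own z axis and vertical between 0.24 and 0.6 rad and angle between tablet's own x axis and vertical above 1.78 rad and angle between the y axis of tablet and the y axis of stand, either way round below 0.2 rad and contact force between tablet and stand above 0.5 N and contact force between tablet and the arm below 0.05 N and contact force between tablet and the fingers below 0.05 N and linear speed of tablet below 0.02 m/s), for 0.3 s.
2. the handle is held out with the pointer at the red clip (x of pointer in the frame of mark between -0.006 and 0.006 m and contact force between the fingers and gauge above 6 N), for 0.5 s.
At the end, for the whole second after the job is handed in: Fingers still hold the handle (over 6 N), pointer at rest within 6 mm of the middle of the red clip (its width); the tablet leans untouched on the stand: lower edge within 32 mm of the seat point, tilted back 14 to 34 degrees, square within 11 degrees, screen to the front (all of step 2 and linear speed of gauge below 0.01 m/s and distance between tablet and seat below 0.032 m and angle between tablet's own z axis and vertical between 0.24 and 0.6 rad and angle between tablet's own x axis and vertical above 1.78 rad and angle between the y axis of tablet and the y axis of stand, either way round below 0.2 rad and contact force between tablet and the arm below 0.05 N and contact force between tablet and the fingers below 0.05 N and linear speed of tablet below 0.02 m/s); the arm keeps its last pose, push and grip.
It fails at once if the handle is pulled well past the clip (pointer more than 14 mm beyond its middle) (x of pointer in the frame of mark below -0.014 m).
It fails at once if the tablet falls over (angle between tablet's own z axis and vertical above 1.1 rad).
It fails at once if another thing on the bench is pushed out of its place (more than 30 mm) (distance of any of cup, bowl, glue, spool, scissors, board from where it was at the start of the episode above 0.03 m).
It also fails if it takes over 56 s, if anything falls off the work surface, if the arm or the gripper's body presses on something with over 40 N, if the wrist force passes 120 N, or if a joint passes its speed limit or range.

## Working session

There is one attempt and no reset: what is moved stays moved. The work goes in short steps, Python scripts to look and compute and a shell command to move; the robot and the scene stay as the last step left them, time stands still between calls to the robot, and variables do not carry over. Pictures are saved under pics/ and viewed, about 8 in all and at most 12, crops included, and the job is handed in when it is done.

```bash
ls; mkdir -p pics; python3 - <<'E'
from plant import r
import cv2,pickle
for n in("scene","top"):
    s=r.snapshot(n); pickle.dump(s,open(n+".pkl","wb")); cv2.imwrite(f"pics/{n}0.png",s["image"][:,:,::-1]); print(n,s["mtx"],s["dist"],s["R"],s["t"])
print(r.get_state())
E
```

```text
pics
scene [[432.66025543   0.         311.9452225 ]
 [  0.         432.66025543 199.73798554]
 [  0.           0.           1.        ]] [-0.05733205  0.          0.          0.          0.        ] [[ 0.45109085  0.89243313  0.00895282]
 [ 0.73316068 -0.36482725 -0.57391332]
 [-0.50891303  0.2654509  -0.81886711]] [-0.37886344 -0.30828147  1.62250553]
top [[416.75315509   0.         325.25530293]
 [  0.         416.75315509 197.42964588]
 [  0.           0.           1.        ]] [-0.08327394  0.          0.          0.          0.        ] [[ 0.01620692 -0.99982559 -0.00928004]
 [-0.99857388 -0.01571306 -0.05102269]
 [ 0.05086798  0.01009373 -0.99865438]] [0.15468244 0.57423073 1.4270926 ]
{'clock': 0.1, 'q': array([ 1.28078447,  0.6898812 , -0.19450325,  1.56621138,  0.15728688,
        0.90251393, -0.21510216]), 'qd': array([ 1.21674086e-03, -3.27061547e-03,  2.60213242e-06, -1.65700089e-03,
       -1.00579132e-03,  2.35364596e-03,  1.03629852e-03]), 'joint_torque': array([-3.23010761e-03, -5.28499174e+01, -1.27120011e+00, -1.53836578e+01,
       -5.24451735e-02,  2.02137933e-03,  5.29913359e-05]), 'tool_pos': array([ 0.19864436, -0.59201794,  0.24600923]), 'eef_rot': array([ 8.11858570e-01, -5.83853579e-01, -6.93746709e-04, -4.23758378e-04]), 'contact_force': array([-0.62171414,  0.2591551 ,  0.5732275 ]), 'moment': array([-0.01851838, -0.00521647,  0.02258818]), 'opening': 0.9982856633114507}
```

View pics/scene0.png

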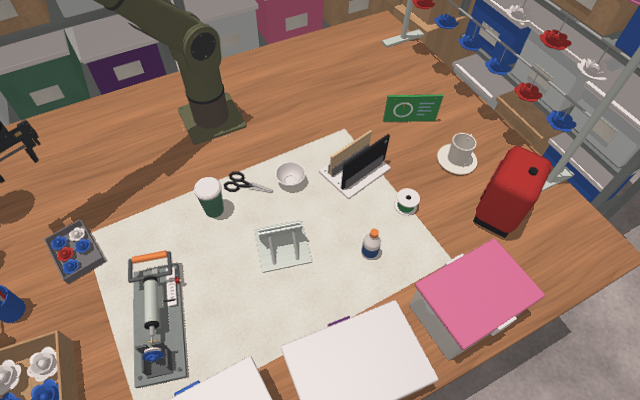

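View pics/top0.png

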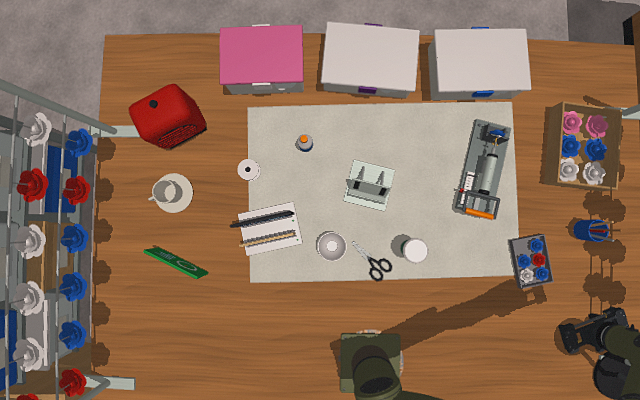

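The black tablet is at scene (365,162) and top (262,218). Things that could be mistaken for it:
- the green lookalike at scene (412,108) and top (175,262)
- the plywood board at scene (350,150) and top (270,237)
- the white and red boxes

The stand is at top (370,183), the tester handle at top (482,213), and the red clip near top (459,197). I'll check these in close crops.

```bash
python3 - <<'E'
import cv2,pickle,numpy as np
S=pickle.load(open("scene.pkl","rb"))["image"][:,:,::-1];T=pickle.load(open("top.pkl","rb"))["image"][:,:,::-1]
z=lambda I,u,v,w,h,k:cv2.resize(I[v:v+h,u:u+w],None,fx=k,fy=k,interpolation=cv2.INTER_CUBIC)
a=z(T,230,195,80,60,5);b=z(T,335,150,80,60,5);c=z(S,315,125,80,70,5)[:300];d=z(S,245,212,80,60,5)
cv2.imwrite("pics/c1.png",np.vstack([np.hstack([a,b]),np.hstack([c,d])]))
e=z(T,445,112,75,110,5);f=z(S,120,245,80,110,5)
cv2.imwrite("pics/c2.png",np.hstack([e,f]))
E
```

```text
(no output)
```

View pics/c1.png

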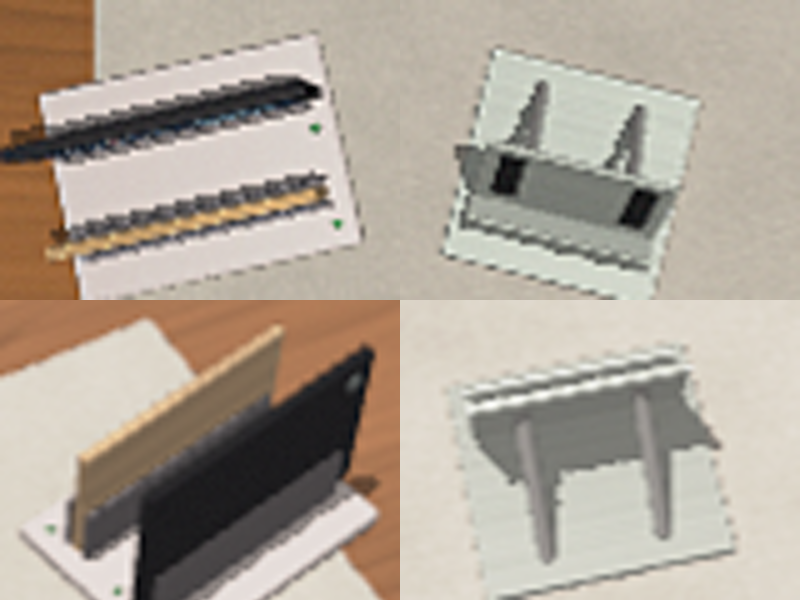

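View pics/c2.png

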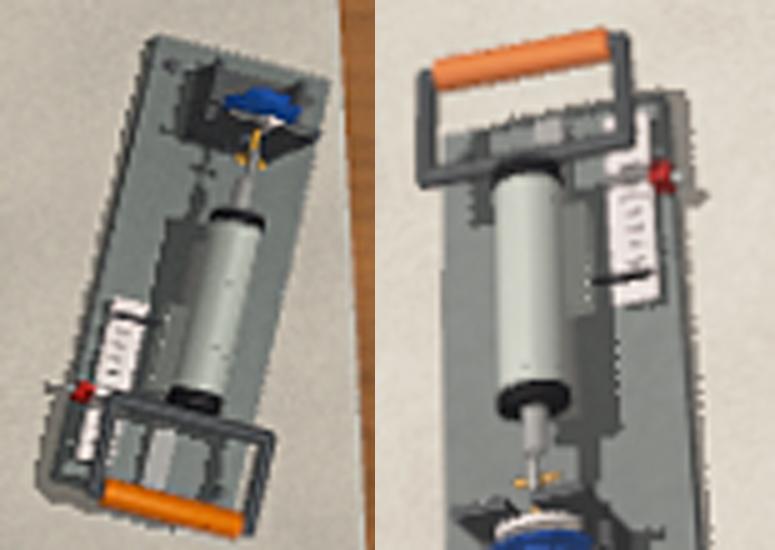

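The crops show that the tablet's blue screen faces the robot, with its back towards the scene camera. The stand's front also faces the robot, since its struts are on the far side. So the move is a carry plus a yaw change and a 20° backward tilt. The tester handle pulls towards the robot. Next I'll measure.

```bash
cat > h.py <<'E'
import cv2,pickle,numpy as np
from scipy.spatial.transform import Rotation as Ro
def ld(n): return pickle.load(open(n+".pkl","rb"))
def ray(s,p):
    u=cv2.undistortPoints(np.array([[p]],float),s["mtx"],s["dist"])[0,0]
    return -s["R"].T@s["t"], s["R"].T@np.r_[u,1]
def plane(s,p,z):
    c,d=ray(s,p); return c+d*(z-c[2])/d[2]
def tri(s1,p1,s2,p2):
    c1,d1=ray(s1,p1);c2,d2=ray(s2,p2); k=np.linalg.lstsq(np.c_[d1,-d2],c2-c1,rcond=None)[0]
    a,b=c1+k[0]*d1,c2+k[1]*d2; return (a+b)/2,np.linalg.norm(a-b)
def blob(s,lo,hi,box):
    u,v,w,h=box; m=cv2.inRange(cv2.cvtColor(s["image"],cv2.COLOR_RGB2HSV),lo,hi)
    k=np.zeros_like(m);k[v:v+h,u:u+w]=m[v:v+h,u:u+w]
    c=max(cv2.findContours(k,cv2.RETR_EXTERNAL,cv2.CHAIN_APPROX_NONE)[0],key=cv2.contourArea)
    n=np.zeros_like(m);cv2.drawContours(n,[c],-1,255,-1);y,x=np.nonzero(n&k)
    return np.c_[x,y].astype(float)
E
python3 - <<'E'
from h import *
np.set_printoptions(precision=4,suppress=True)
S,T=ld("scene"),ld("top")
a=lambda x,y:(230+x/5-.4,195+y/5-.4); b=lambda x,y:(335+(x-400)/5-.4,150+y/5-.4)
c=lambda x,y:(315+x/5-.4,125+(y-300)/5-.4); d=lambda x,y:(245+(x-400)/5-.4,212+(y-300)/5-.4)
print("tablet top far(left,+y) corner", tri(T,a(5,147),S,c(372,350)))   # back corners
print("tablet top near corner", tri(T,a(310,80),S,c(142,492)))
for n,p in dict(L=a(5,150),R=a(318,88)).items(): print("tab z.137",n,plane(T,p,.137))
for p in [(38,97),(315,35),(362,240)]: print("rack z.012",plane(T,a(*p),.012))
for p in [(50,253),(325,190)]: print("board z.107",plane(T,a(*p),.107))
for p in [(495,47),(700,100),(655,298),(445,255)]: print("stand base",plane(T,b(*p),.004))
for p in [(455,148),(680,190)]: print("plate top z.0975",plane(T,b(*p),.0975))
print("plate L/R tri",tri(T,b(680,190),S,d(470,408)),tri(T,b(455,148),S,d(688,370)))
for p in [(463,222),(645,268)]: print("lip top z.0395",plane(T,b(*p),.0395))
R={}
for n,s,bx in(("T",T,(450,195,60,30)),("S",S,(120,240,60,30))):
    p=blob(s,(5,150,120),(20,255,255),bx); q=cv2.fitLine(p.astype(np.float32),cv2.DIST_L2,0,.01,.01).ravel()
    R[n]=p.mean(0); t=(p-q[2:])@q[:2]; print("orange",n,len(p),p.mean(0),q,t.min(),t.max())
    for e in(t.min(),t.max()): print(plane(s,q[2:]+q[:2]*e,.08))
print("grip",tri(T,R["T"],S,R["S"]))
for n,s,bx in(("T",T,(455,185,15,12)),("S",S,(240//2+120-0-0,272,25,20))):
    u=(455,185,15,12) if n=="T" else (168,270,20,20)
    p=[blob(s,(lo,120,90),(hi,255,255),u) for lo,hi in((170,180),(0,4)) if True and cv2.inRange(cv2.cvtColor(s["image"],cv2.COLOR_RGB2HSV)[u[1]:u[1]+u[3],u[0]:u[0]+u[2]],(lo,120,90),(hi,255,255)).any()]
    p=np.vstack(p);R[n]=p.mean(0);print("red",n,len(p),p.mean(0))
print("mark",tri(T,R["T"],S,R["S"]))
pt=lambda x,y:(445+x/5-.4,112+y/5-.4); ps=lambda x,y:(120+(x-375)/5-.4,245+y/5-.4)
print("pointer tip",tri(T,pt(112,315),S,ps(652,270)),plane(T,pt(112,315),.038),plane(S,ps(652,270),.038))
E
```

```text
tablet top far(left,+y) corner (array([0.476 , 0.4604, 0.1429]), np.float64(0.0009770043559720856))
tablet top near corner (array([0.5211, 0.266 , 0.1525]), np.float64(0.0026714173763040822))
tab z.137 L [0.4743 0.4622 0.137 ]
tab z.137 R [0.5171 0.2634 0.137 ]
rack z.012 [0.5093 0.4696 0.012 ]
rack z.012 [0.5556 0.277  0.012 ]
rack z.012 [0.4143 0.2417 0.012 ]
board z.107 [0.4075 0.4382 0.107 ]
board z.107 [0.4516 0.2602 0.107 ]
stand base [0.7087 0.0667 0.004 ]
stand base [ 0.6737 -0.0775  0.004 ]
stand base [ 0.5345 -0.047   0.004 ]
stand base [0.5622 0.0998 0.004 ]
plate top z.0975 [0.6282 0.0974 0.0975]
plate top z.0975 [ 0.603  -0.0501  0.0975]
plate L/R tri (array([ 0.6028, -0.0499,  0.0999]), np.float64(0.00023912211741378326)) (array([0.626 , 0.0871, 0.0759]), np.float64(0.020867697904077533))
lip top z.0395 [0.5833 0.0891 0.0395]
lip top z.0395 [ 0.5539 -0.0352  0.0395]
orange T 155 [478.8645 213.2645] [  0.9697   0.2441 478.8645 213.2645] -13.760464889802506 14.619736971459815
[ 0.5342 -0.3035  0.08  ]
[ 0.5125 -0.397   0.08  ]
orange S 206 [148.7913 256.5146] [  0.9817  -0.1903 148.7913 256.5146] -17.52837167107191 17.372760078081228
[ 0.5132 -0.398   0.08  ]
[ 0.5354 -0.3057  0.08  ]
grip (array([ 0.5234, -0.3509,  0.0775]), np.float64(0.0025542602034194783))
red T 12 [461.3333 189.5833]
red S 23 [176.7391 279.6087]
mark (array([ 0.6044, -0.3041,  0.0383]), np.float64(0.0028663727955398257))
pointer tip (array([ 0.6564, -0.3248,  0.0371]), np.float64(0.0036443648064276033)) [ 0.6568 -0.3227  0.038 ] [ 0.656  -0.3264  0.038 ]
```

The measurements agree. The grip is at z≈0.077, the pointer tip at 0.037, the tablet is 0.203 m long, and the rack centre predicts the same tablet position to 1 mm. The stand's lip and plate edges need a finer look.

```bash
python3 - <<'E'
from h import *
z=lambda I,u,v,w,h,k:cv2.resize(I[v:v+h,u:u+w,::-1],None,fx=k,fy=k,interpolation=cv2.INTER_NEAREST)
cv2.imwrite("pics/c3.png",np.vstack([z(ld("top")["image"],340,172,58,30,10)[:300],z(ld("scene")["image"],252,215,58,30,10)]))
E
```

```text
(no output)
```

View pics/c3.png

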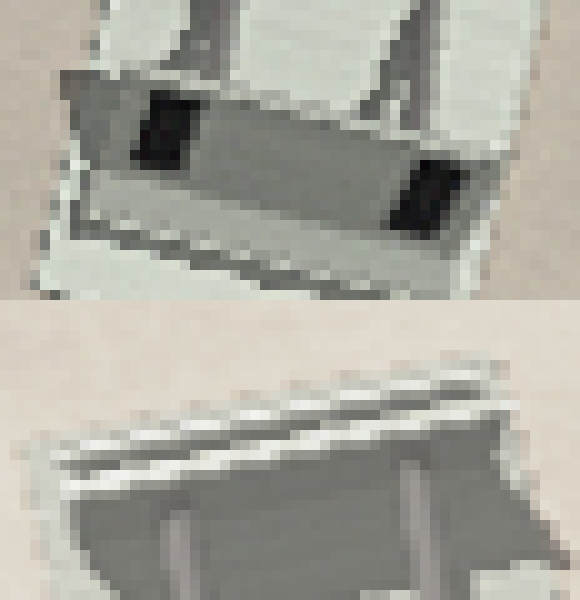

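```bash
python3 - <<'E'
from h import *
np.set_printoptions(precision=4,suppress=True)
T,S=ld("top"),ld("scene");f=lambda x,y:(340+x/10-.5,172+y/10-.5); g=lambda x,y:(252+x/10-.5,215+(y-300)/10-.5)
o=np.array([.6198,.0105]);X=np.array([.9755,-.2198]);Y=np.array([.2198,.9755])
for n,p,z in[("plateL",(100,72),.0975),("plateR",(495,158),.0975),("cornL",(85,167),.0223),("cornR",(455,258),.0223),("lipL",(90,215),.0395),("lipR",(385,295),.0395)]:
    q=plane(T,f(*p),z)[:2]; print(n,q,"along",(q-o)@X,"lat",(q-o)@Y)
for n,p,z in[("plateR s",(65,488),.0975),("plateL s",(510,408),.0975),("lipR",(60,450),.0395),("lipL",(490,370),.0395)]:
    q=plane(S,g(*p),z)[:2]; print(n,q,"along",(q-o)@X,"lat",(q-o)@Y)
E
```

```text
plateL [0.6301 0.0847] along -0.006270237154227258 lat 0.07464124324195992
plateR [ 0.6039 -0.0449] along -0.0032943337725194065 lat -0.057506586529878764
cornL [0.6044 0.0859] along -0.03156250229016791 lat 0.07014335833115884
cornR [ 0.575  -0.0421] along -0.032122474313387044 lat -0.061144218028222085
lipL [0.5868 0.0847] along -0.04850216686888069 lat 0.06513878288777865
lipR [ 0.5611 -0.016 ] along -0.05140694603404962 lat -0.03879517052321165
plateR s [ 0.6009 -0.0513] along -0.004883569879748894 lat -0.06442919419481236
plateL s [0.6332 0.0732] along -0.0007481700160815971 lat 0.06407807346442135
lipR [ 0.5539 -0.0391] along -0.0534065161599757 lat -0.06283855754870742
lipL [0.5859 0.089 ] along -0.050274399990078794 lat 0.06909396531759256
```

```bash
cat >> h.py <<'E'
def go(pos,tx,tz,note=""):
    "print turn and shift (tool axes) from the present pose to TCP pos with tool x,z axes"
    from plant import r
    s=r.get_state(); A=Ro.from_quat(s["eef_rot"]).as_matrix()
    tz=np.array(tz,float)/np.linalg.norm(tz); tx=np.array(tx,float); tx-=tz*(tx@tz); tx/=np.linalg.norm(tx)
    B=np.c_[tx,np.cross(tz,tx),tz]
    f=lambda v:[round(float(x),4) for x in v]
    print(note,"turn",f(Ro.from_matrix(A.T@B).as_rotvec()),"shift",f(A.T@(np.array(pos)-s["tool_pos"])),"| at",f(s["tool_pos"]),"F",f(s["contact_force"]),"t",round(s["clock"],2),"op",round(s["opening"],3))
TX=[.972,.233,0]
E
python3 -c "
from h import *
go([.5,-.1,.3],TX,[0,0,-1],'via'); go([.495,.3633,.25],TX,[0,0,-1],'pre')"
```

```text
via turn [-0.0011, 0.0014, -1.4822] shift [-0.3706, -0.4423, -0.0534] | at [0.1986, -0.592, 0.246] F [-0.6217, 0.2592, 0.5732] t 0.1 op 0.998
pre turn [-0.0011, 0.0014, -1.4822] shift [-0.8114, -0.585, -0.0027] | at [0.1986, -0.592, 0.246] F [-0.6217, 0.2592, 0.5732] t 0.1 op 0.998
```

```bash
python3 -m pendant '[[[-0.001,0.001,-1.482],[-0.371,-0.442,-0.053],0.5],[[-0.001,0.001,-1.482],[-0.371,-0.442,-0.053],0.5],[[-0.001,0.001,-1.482],[-0.371,-0.442,-0.053],0.5],[[-0.001,0.001,-1.482],[-0.371,-0.442,-0.053],0.5],[[-0.001,0.001,-1.482],[-0.371,-0.442,-0.053],0.5],[[-0.001,0.001,-1.482],[-0.371,-0.442,-0.053],0.5],[[-0.001,0.001,-1.482],[-0.371,-0.442,-0.053],0.5],[[-0.001,0.001,-1.482],[-0.371,-0.442,-0.053],0.5],[[-0.001,0.001,-1.482],[-0.371,-0.442,-0.053],0.5],[[-0.001,0.001,-1.482],[-0.371,-0.442,-0.053],0.5]]' 30; python3 -c "
from h import *
go([.495,.3633,.25],TX,[0,0,-1],'pre')"
```

```text
clock: 1.1
tool_pos: [0.459, -0.1661, 0.2925]
eef_rot: [0.993, 0.12, -0.0, 0.001]
contact_force: [0.7, -0.3, 0.0]
opening: 0.502
pre turn [0.0015, 0.0004, 0.0052] shift [0.1611, -0.5056, 0.0417] | at [0.459, -0.1661, 0.2925] F [0.7116, -0.3114, 0.0246] t 1.1 op 0.502
```

```bash
python3 -m pendant '[[[0,0,0.005],[0.16,-0.505,0.042],0.5],[[0,0,0.005],[0.16,-0.505,0.042],0.5],[[0,0,0.005],[0.16,-0.505,0.042],0.5],[[0,0,0.005],[0.16,-0.505,0.042],0.5],[[0,0,0.005],[0.16,-0.505,0.042],0.5],[[0,0,0.005],[0.16,-0.505,0.042],0.5],[[0,0,0.005],[0.16,-0.505,0.042],0.5],[[0,0,0.005],[0.16,-0.505,0.042],0.5],[[0,0,0.005],[0.16,-0.505,0.042],0.5],[[0,0,0.005],[0.16,-0.505,0.042],0.5]]'; python3 -m pendant '[[[0,0,0],[0,0,0],0.5],[[0,0,0],[0,0,0],0.5],[[0,0,0],[0,0,0],0.5],[[0,0,0],[0,0,0],0.5]]'; python3 -c "
from h import *
go([.495,.3633,.25],TX,[0,0,-1],'pre');go([.495,.3633,.108],TX,[0,0,-1],'grasp')"
```

```text
clock: 2.1
tool_pos: [0.4941, 0.3311, 0.2517]
eef_rot: [0.993, 0.115, -0.0, 0.001]
contact_force: [1.1, 0.6, 0.8]
opening: 0.499
clock: 2.5
tool_pos: [0.4949, 0.3272, 0.2522]
eef_rot: [0.994, 0.113, 0.0, 0.001]
contact_force: [0.1, -1.1, -0.1]
opening: 0.501
pre turn [0.003, 0.0002, -0.0079] shift [0.0082, -0.0351, 0.0021] | at [0.4949, 0.3272, 0.2522] F [0.1119, -1.0508, -0.0976] t 2.5 op 0.501
grasp turn [0.003, 0.0002, -0.0079] shift [0.0082, -0.0356, 0.1441] | at [0.4949, 0.3272, 0.2522] F [0.1119, -1.0508, -0.0976] t 2.5 op 0.501
```

```bash
python3 -m pendant '[[[0.003,0,-0.008],[0.008,-0.035,0.01],0.5],[[0.003,0,-0.008],[0.008,-0.0355,0.03],0.5],[[0.003,0,-0.008],[0.008,-0.0355,0.055],0.5],[[0.003,0,-0.008],[0.008,-0.0355,0.08],0.5],[[0.003,0,-0.008],[0.008,-0.0355,0.08],0.5],[[0.003,0,-0.008],[0.008,-0.0355,0.08],0.5]]'; python3 - <<'E'
from h import *
from plant import r
go([.495,.3633,.108],TX,[0,0,-1],'grasp')
s=r.snapshot("scene"); t=r.snapshot("top")
z=lambda I,u,v,w,h,k:cv2.resize(I[v:v+h,u:u+w,::-1],None,fx=k,fy=k,interpolation=cv2.INTER_CUBIC)
cv2.imwrite("pics/g1.png",np.hstack([z(s["image"],300,80,120,120,3),z(t["image"],210,160,130,120,3)]))
E
```

```text
clock: 3.1
tool_pos: [0.4946, 0.3647, 0.1727]
eef_rot: [0.993, 0.118, -0.0, -0.001]
contact_force: [-0.5, 0.0, -0.5]
opening: 0.499
grasp turn [-0.0012, 0.0, 0.0013] shift [0.0001, 0.0016, 0.0647] | at [0.4946, 0.3647, 0.1727] F [-0.4876, 0.0092, -0.5262] t 3.1 op 0.499
```

View pics/g1.png

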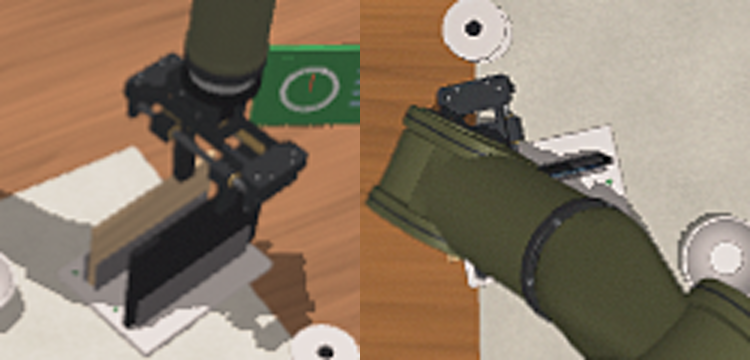

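```bash
python3 - <<'E'
from h import *
S=ld("scene")
for n,P in dict(tip=[.4946,.3647,.165],fin1=[.4946+.0214,.3647+.005,.165],fin2=[.4946-.0214,.3647-.005,.165],tabtop=[.495,.3633,.137]).items():
    p=cv2.projectPoints(np.array([P]),cv2.Rodrigues(S["R"])[0],S["t"],S["mtx"],S["dist"])[0].ravel(); print(n,(p-[300,80])*3)
E
```

```text
tip [202.27548206 190.62092095]
fin1 [217.29388942 202.98656907]
fin2 [187.46605024 178.4350878 ]
tabtop [198.30841949 209.49925046]
```

Fingers project at (187,178) and (217,203) in that crop, where they appear, and they straddle the tablet's top edge at (198,209). Descending, then closing.

```bash
python3 -m pendant '[[[0,0,0.001],[0,0.001,0.02],0.5],[[0,0,0.001],[0,0.0015,0.045],0.5],[[0,0,0.001],[0,0.0015,0.0645],0.5],[[0,0,0.001],[0,0.0015,0.0645],0.5],[[0,0,0.001],[0,0.0015,0.0645],0.5],[[0,0,0.001],[0,0.0015,0.0645],0],[[0,0,0.001],[0,0.0015,0.0645],0],[[0,0,0.001],[0,0.0015,0.0645],0],[[0,0,0.001],[0,0.0015,0.0645],0],[[0,0,0.001],[0,0.0015,0.0645],0]]' 35; python3 -m pendant '[[[0,0,0],[0,0,0],0],[[0,0,0],[0,0,0],0],[[0,0,0],[0,0,0],0]]'; python3 -c "
from h import *
go([.495,.3633,.23],TX,[0,0,-1],'lift')"
```

```text
clock: 4.2
tool_pos: [0.4944, 0.3643, 0.1081]
eef_rot: [0.993, 0.118, -0.0, -0.001]
contact_force: [-1.4, -0.9, 2.2]
opening: 0.109
clock: 4.5
tool_pos: [0.4944, 0.3644, 0.1081]
eef_rot: [0.993, 0.118, 0.0, -0.001]
contact_force: [-0.7, -0.2, 4.2]
opening: 0.111
lift turn [-0.0017, -0.0002, 0.0017] shift [0.0004, 0.001, -0.1219] | at [0.4944, 0.3644, 0.1081] F [-0.6859, -0.2097, 4.1962] t 4.5 op 0.111
```

```bash
python3 -m pendant '[[[0,0,0],[0,0,-0.01],0],[[0,0,0],[0,0,-0.03],0],[[0,0,0],[0,0,-0.055],0],[[0,0,0],[0,0,-0.085],0],[[0,0,0],[0,0,-0.115],0],[[0,0,0],[0,0,-0.15],0],[[0,0,0],[0,0,-0.165],0],[[0,0,0],[0,0,-0.165],0],[[0,0,0],[0,0,-0.165],0]]'; python3 - <<'E'
from h import *
o=np.array([.6198,.0105,0]);X=np.array([.9755,-.2198,0]);Y=np.array([.2198,.9755,0]);Z=np.array([0,0,1])
t=np.radians(20)
up=np.sin(t)*X+np.cos(t)*Z; nx=np.cos(t)*X-np.sin(t)*Z   # tablet z, x
C=o-.033*X+.003*Y+.0223*Z
low=C-.009*nx
for h in(.12,.03,0): go(low+up*.096+Z*h,nx,-up,f"h{h}")
go(low+up*.096+Z*.12+Y*.1,X,-Z,"carry")
E
```

```text
clock: 5.4
tool_pos: [0.4941, 0.3633, 0.2719]
eef_rot: [0.993, 0.118, -0.001, -0.0]
contact_force: [0.4, 0.3, -3.3]
opening: 0.112
h0.12 turn [0.0799, -0.3416, 0.454] shift [0.033, 0.3659, 0.0361] | at [0.4941, 0.3633, 0.2719] F [0.4005, 0.3041, -3.3052] t 5.4 op 0.112
h0.03 turn [0.0799, -0.3416, 0.454] shift [0.0331, 0.366, 0.1261] | at [0.4941, 0.3633, 0.2719] F [0.4005, 0.3041, -3.3052] t 5.4 op 0.112
h0 turn [0.0799, -0.3416, 0.454] shift [0.0331, 0.366, 0.1561] | at [0.4941, 0.3633, 0.2719] F [0.4005, 0.3041, -3.3052] t 5.4 op 0.112
carry turn [-0.0001, 0.0013, 0.4587] shift [0.0773, 0.2763, 0.0361] | at [0.4941, 0.3633, 0.2719] F [0.4005, 0.3041, -3.3052] t 5.4 op 0.112
```

```bash
python3 -m pendant '[[[0.004,-0.017,0.023],[0.002,0.02,0],0],[[0.012,-0.05,0.07],[0.005,0.055,0],0],[[0.02,-0.09,0.12],[0.009,0.1,0],0],[[0.03,-0.13,0.18],[0.013,0.145,0],0],[[0.04,-0.18,0.24],[0.018,0.19,0],0],[[0.05,-0.22,0.3],[0.022,0.235,0.005],0],[[0.06,-0.27,0.35],[0.026,0.28,0.01],0],[[0.07,-0.31,0.41],[0.03,0.32,0.016],0],[[0.076,-0.33,0.44],[0.032,0.35,0.022],0],[[0.08,-0.342,0.454],[0.033,0.366,0.026],0]]'
python3 -m pendant '[[[0,0,0],[0,0,0],0],[[0,0,0],[0,0,0],0],[[0,0,0],[0,0,0],0],[[0,0,0],[0,0,0],0],[[0,0,0],[0,0,0],0]]'
cat > p.py <<'E'
from h import *
o=np.array([.6198,.0105,0]);X=np.array([.9755,-.2198,0]);Y=np.array([.2198,.9755,0]);Z=np.array([0,0,1])
t=np.radians(20)
up=np.sin(t)*X+np.cos(t)*Z; nx=np.cos(t)*X-np.sin(t)*Z
C=o-.033*X+.003*Y+.0223*Z
low=C-.009*nx
for h in(.12,.03,.01,0): go(low+up*.096+Z*h,nx,-up,f"h{h}")
E
python3 p.py
```

```text
clock: 6.4
tool_pos: [0.6125, 0.0112, 0.2429]
eef_rot: [0.978, -0.112, -0.174, -0.018]
contact_force: [-0.6, -0.9, -3.7]
opening: 0.109
clock: 6.9
tool_pos: [0.6123, 0.0176, 0.2468]
eef_rot: [0.979, -0.108, -0.172, -0.02]
contact_force: [1.4, 0.4, -3.9]
opening: 0.11
h0.12 turn [-0.0015, -0.0009, 0.003] shift [0.0041, 0.0023, 0.0104] | at [0.6123, 0.0176, 0.2468] F [1.3769, 0.3667, -3.8849] t 6.9 op 0.11
h0.03 turn [-0.0015, -0.0009, 0.003] shift [0.0348, 0.0025, 0.095] | at [0.6123, 0.0176, 0.2468] F [1.3769, 0.3667, -3.8849] t 6.9 op 0.11
h0.01 turn [-0.0015, -0.0009, 0.003] shift [0.0416, 0.0026, 0.1138] | at [0.6123, 0.0176, 0.2468] F [1.3769, 0.3667, -3.8849] t 6.9 op 0.11
h0 turn [-0.0015, -0.0009, 0.003] shift [0.045, 0.0026, 0.1232] | at [0.6123, 0.0176, 0.2468] F [1.3769, 0.3667, -3.8849] t 6.9 op 0.11
```

```bash
python3 -m pendant '[[[-0.001,-0.001,0.003],[0.012,0.001,0.02],0],[[-0.001,-0.001,0.003],[0.025,0.002,0.045],0],[[-0.001,-0.001,0.003],[0.037,0.0026,0.07],0],[[-0.001,-0.001,0.003],[0.045,0.0026,0.088],0],[[-0.001,-0.001,0.003],[0.045,0.0026,0.088],0],[[-0.001,-0.001,0.003],[0.045,0.0026,0.088],0],[[-0.001,-0.001,0.003],[0.045,0.0026,0.088],0]]'
python3 p.py|tail -1; python3 - <<'E'
from h import *
from plant import r
s=r.snapshot("scene"); t=r.snapshot("top")
z=lambda I,u,v,w,h,k:cv2.resize(I[v:v+h,u:u+w,::-1],None,fx=k,fy=k,interpolation=cv2.INTER_CUBIC)
cv2.imwrite("pics/p1.png",np.hstack([z(s["image"],225,150,100,120,4),z(t["image"],325,120,95,120,4)]))
E
```

```text
clock: 7.6
tool_pos: [0.6248, 0.0116, 0.1497]
eef_rot: [0.979, -0.11, -0.172, -0.02]
contact_force: [0.3, -0.2, -4.1]
opening: 0.11
h0 turn [-0.0018, -0.0018, -0.002] shift [-0.0009, -0.0008, 0.0366] | at [0.6248, 0.0116, 0.1497] F [0.2908, -0.1899, -4.0698] t 7.6 op 0.11
```

View pics/p1.png

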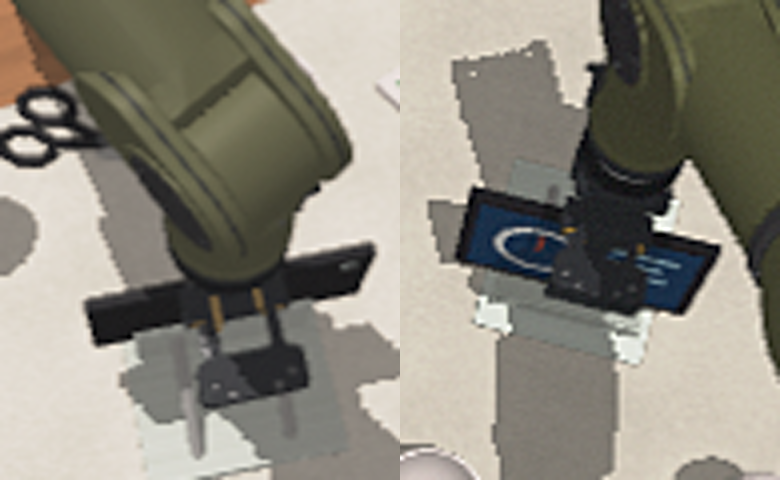

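The tablet is held above the stand with its screen to the front and square to it. In the top crop it spans (460–720, 190–310) over the ledge. Lowering it along its own plane while watching the force.

```bash
python3 -m pendant '[[[0,0,0],[-0.001,-0.001,0.008],0],[[0,0,0],[-0.001,-0.001,0.016],0],[[0,0,0],[-0.001,-0.001,0.023],0],[[0,0,0],[-0.001,-0.001,0.028],0],[[0,0,0],[-0.001,-0.001,0.028],0],[[0,0,0],[-0.001,-0.001,0.028],0]]'
python3 p.py|tail -1; python3 -m pendant '[[[0,0,0],[0,0,0.002],0],[[0,0,0],[0,0,0.004],0],[[0,0,0],[0,0,0.006],0],[[0,0,0],[0,0,0.006],0]]'
python3 p.py|tail -1
```

```text
clock: 8.3
tool_pos: [0.6138, 0.0143, 0.122]
eef_rot: [0.979, -0.11, -0.173, -0.019]
contact_force: [-0.1, 0.3, -3.4]
opening: 0.11
h0 turn [-0.0006, 0.0009, -0.0026] shift [0.0003, -0.0006, 0.0067] | at [0.6138, 0.0143, 0.122] F [-0.1242, 0.2737, -3.3969] t 8.3 op 0.11
clock: 8.7
tool_pos: [0.6115, 0.0148, 0.1162]
eef_rot: [0.979, -0.11, -0.173, -0.019]
contact_force: [1.5, 0.5, -3.4]
opening: 0.112
h0 turn [-0.0003, 0.0013, -0.0025] shift [0.0006, -0.0007, 0.0004] | at [0.6115, 0.0148, 0.1162] F [1.5317, 0.5496, -3.4359] t 8.7 op 0.112
```

```bash
python3 -m pendant '[[[0,0,0],[0,0,0.001],0],[[0,0,0],[0,0,0.002],0],[[0,0,0],[0,0,0.002],0]]'
python3 -m pendant '[[[0,0,0],[0,0,0.001],0],[[0,0,0],[0,0,0.002],0],[[0,0,0],[0,0,0.002],0]]'
python3 p.py|tail -1
```

```text
clock: 9.0
tool_pos: [0.6117, 0.0143, 0.1156]
eef_rot: [0.979, -0.111, -0.172, -0.019]
contact_force: [0.4, -3.2, 4.2]
opening: 0.113
clock: 9.3
tool_pos: [0.612, 0.0142, 0.1154]
eef_rot: [0.979, -0.111, -0.171, -0.019]
contact_force: [2.1, -4.2, 13.9]
opening: 0.109
h0 turn [-0.0008, -0.0028, -0.0037] shift [-0.0003, -0.0011, -0.0001] | at [0.612, 0.0142, 0.1154] F [2.0746, -4.236, 13.9196] t 9.3 op 0.109
```

Seated on the ledge at the predicted height (0.1 mm difference). Relaxing the push and sliding back to the plate.

```bash
python3 -m pendant '[[[0,0,0],[0,0,-0.002],0],[[0,0,0],[0.0015,0,-0.002],0],[[0,0,0],[0.003,0,-0.002],0],[[0,0,0],[0.003,0,-0.002],0]]'; python3 p.py|tail -1
python3 -m pendant '[[[0,0,0],[0.001,0,0],0],[[0,0,0],[0.002,0,0],0],[[0,0,0],[0.002,0,0],0]]'
python3 p.py|tail -1
```

```text
clock: 9.7
tool_pos: [0.6134, 0.014, 0.115]
eef_rot: [0.978, -0.11, -0.174, -0.019]
contact_force: [-1.2, -2.7, 10.9]
opening: 0.108
h0 turn [0.0001, 0.0024, -0.003] shift [-0.0017, -0.001, -0.0] | at [0.6134, 0.014, 0.115] F [-1.2411, -2.6613, 10.9163] t 9.7 op 0.108
clock: 10.0
tool_pos: [0.6145, 0.0137, 0.1145]
eef_rot: [0.978, -0.11, -0.175, -0.019]
contact_force: [-2.8, -3.9, 12.2]
opening: 0.108
h0 turn [0.0004, 0.0041, -0.0028] shift [-0.003, -0.001, -0.0] | at [0.6145, 0.0137, 0.1145] F [-2.781, -3.8901, 12.2436] t 10.0 op 0.108
```

```bash
python3 -m pendant '[[[0,0,0],[0.001,0,-0.001],0],[[0,0,0],[0.001,0,-0.002],0],[[0,0,0],[0.001,0,-0.002],0.2],[[0,0,0],[0.001,0,-0.002],0.3],[[0,0,0],[0.001,0,-0.002],0.35],[[0,0,0],[0.001,0,-0.002],0.35],[[0,0,0],[0.001,0,-0.002],0.35]]'; python3 p.py|tail -1
python3 - <<'E'
from h import *
from plant import r
s=r.snapshot("scene"); t=r.snapshot("top")
z=lambda I,u,v,w,h,k:cv2.resize(I[v:v+h,u:u+w,::-1],None,fx=k,fy=k,interpolation=cv2.INTER_CUBIC)
cv2.imwrite("pics/p2.png",np.hstack([z(s["image"],225,150,100,120,4),z(t["image"],325,120,95,120,4)]))
E
```

```text
clock: 10.7
tool_pos: [0.6174, 0.0136, 0.1143]
eef_rot: [0.979, -0.11, -0.173, -0.019]
contact_force: [-0.7, 0.4, -0.4]
opening: 0.35
h0 turn [-0.0007, 0.0006, -0.0024] shift [-0.0057, -0.0005, 0.0007] | at [0.6174, 0.0136, 0.1143] F [-0.6697, 0.3573, -0.4144] t 10.7 op 0.35
```

View pics/p2.png

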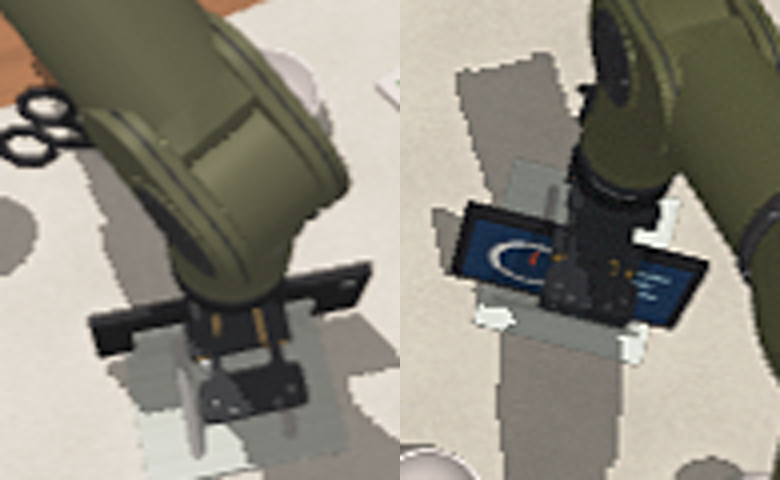

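The tablet leans on the stand, released, with its screen to the front. Retracting along its plane.

```bash
python3 -m pendant '[[[0,0,0],[0,0,-0.01],0.35],[[0,0,0],[0,0,-0.03],0.35],[[0,0,0],[0,0,-0.06],0.35],[[0,0,0],[0,0,-0.1],0.35],[[0,0,0],[0,0,-0.14],0.35],[[0,0,0],[0,0,-0.14],0.35],[[0,0,0],[0,0,-0.14],0.35],[[0,0,0],[0,0,-0.14],0.35]]'
python3 -c "
from h import *
HX=[.9745,-.2245,0]
go([.5234,-.3509,.23],HX,[0,0,-1],'prehandle')
import math; print(math.degrees(math.atan2(.5342-.5125,.0935)),math.degrees(math.atan2(.5354-.5132,.0923)))"
```

```text
clock: 11.6
tool_pos: [0.6632, 0.0028, 0.245]
eef_rot: [0.978, -0.11, -0.174, -0.019]
contact_force: [0.4, 0.4, -0.7]
opening: 0.351
prehandle turn [0.0016, 0.3521, 0.0026] shift [-0.049, 0.3759, 0.0344] | at [0.6632, 0.0028, 0.245] F [0.4204, 0.4387, -0.7023] t 11.6 op 0.351
13.066202923041965 13.523903449139162
```

```bash
python3 -m pendant '[[[0,0.02,0],[-0.003,0.02,0.002],0.6],[[0,0.09,0],[-0.012,0.07,0.008],0.6],[[0,0.18,0],[-0.025,0.12,0.017],0.6],[[0,0.27,0],[-0.037,0.17,0.025],0.6],[[0.001,0.35,0.002],[-0.049,0.22,0.034],0.6],[[0.001,0.352,0.002],[-0.049,0.27,0.034],0.6],[[0.001,0.352,0.002],[-0.049,0.32,0.034],0.6],[[0.001,0.352,0.002],[-0.049,0.365,0.034],0.6],[[0.001,0.352,0.002],[-0.049,0.376,0.034],0.6],[[0.001,0.352,0.002],[-0.049,0.376,0.034],0.6]]'
python3 -m pendant '[[[0,0,0],[0,0,0],0.6],[[0,0,0],[0,0,0],0.6],[[0,0,0],[0,0,0],0.6]]'
python3 - <<'E'
from h import *
from plant import r
import pickle
HX=[.9732,-.23,0]
go([.5234,-.3509,.14],HX,[0,0,-1],'above');go([.5234,-.3509,.068],HX,[0,0,-1],'grip')
for n in("scene","top"): pickle.dump(r.snapshot(n),open(n+"1.pkl","wb"))
z=lambda I,u,v,w,h,k:cv2.resize(I[v:v+h,u:u+w,::-1],None,fx=k,fy=k,interpolation=cv2.INTER_CUBIC)
s,t=ld("scene1"),ld("top1")
cv2.imwrite("pics/h1.png",np.hstack([z(s["image"],110,170,210,150,2)[:300],z(t["image"],330,110,190,150,2)]))
E
```

```text
clock: 12.6
tool_pos: [0.5217, -0.3538, 0.2293]
eef_rot: [0.993, -0.116, -0.001, 0.0]
contact_force: [0.1, 0.3, 0.2]
opening: 0.597
clock: 12.9
tool_pos: [0.5252, -0.3483, 0.231]
eef_rot: [0.994, -0.111, 0.001, -0.001]
contact_force: [-0.6, 0.2, 0.1]
opening: 0.599
above turn [-0.0016, -0.0021, 0.0096] shift [-0.0014, 0.003, 0.091] | at [0.5252, -0.3483, 0.231] F [-0.6275, 0.2055, 0.1021] t 12.9 op 0.599
grip turn [-0.0016, -0.0021, 0.0096] shift [-0.0016, 0.0032, 0.163] | at [0.5252, -0.3483, 0.231] F [-0.6275, 0.2055, 0.1021] t 12.9 op 0.599
```

View pics/h1.png

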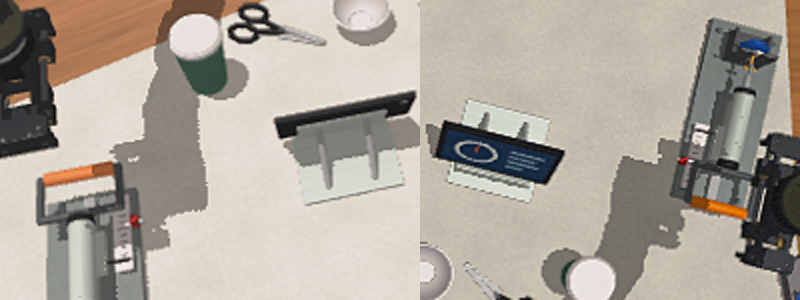

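The tablet rests on the stand with its dial readable, at top crop (500,152). The bystanders are in place. At z=0.23 the gripper appears offset from the handle because of perspective, while the pose reading puts it within 3 mm of the handle. Descending.

```bash
python3 -m pendant '[[[-0.001,-0.002,0.01],[-0.001,0.003,0.02],0.6],[[-0.001,-0.002,0.01],[-0.0015,0.003,0.05],0.6],[[-0.001,-0.002,0.01],[-0.0015,0.003,0.08],0.6],[[-0.001,-0.002,0.01],[-0.0015,0.003,0.105],0.6],[[-0.001,-0.002,0.01],[-0.0015,0.003,0.125],0.6],[[-0.001,-0.002,0.01],[-0.0015,0.003,0.145],0.6],[[-0.001,-0.002,0.01],[-0.0015,0.003,0.163],0.6],[[-0.001,-0.002,0.01],[-0.0015,0.003,0.163],0.6],[[-0.001,-0.002,0.01],[-0.0015,0.003,0.163],0.6]]'
python3 - <<'E'
from h import *
from plant import r
go([.5234,-.3509,.068],[.9732,-.23,0],[0,0,-1],'grip')
s,t=r.snapshot("scene"),r.snapshot("top")
z=lambda I,u,v,w,h,k:cv2.resize(I[v:v+h,u:u+w,::-1],None,fx=k,fy=k,interpolation=cv2.INTER_CUBIC)
cv2.imwrite("pics/h2.png",np.hstack([z(s["image"],100,220,100,100,4),z(t["image"],440,140,90,100,4)]))
E
```

```text
clock: 13.9
tool_pos: [0.5229, -0.3531, 0.0682]
eef_rot: [0.993, -0.118, 0.0, 0.0]
contact_force: [-0.0, -0.5, 0.5]
opening: 0.602
grip turn [0.0005, -0.0002, -0.0035] shift [0.0, -0.0022, 0.0002] | at [0.5229, -0.3531, 0.0682] F [-0.0338, -0.5476, 0.4684] t 13.9 op 0.602
```

View pics/h2.png

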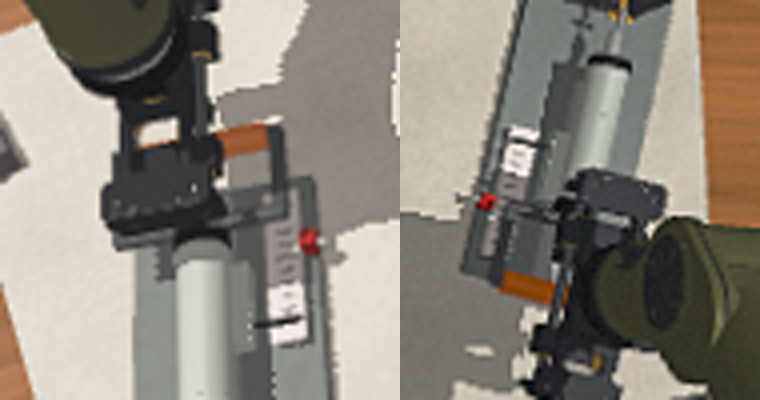

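The fingers straddle the orange grip and are centred on it. The pointer is visible at scene crop (280,322) and the clip at (310,240). Closing.

```bash
python3 -m pendant '[[[0,0,0],[0,0,0],0],[[0,0,0],[0,0,0],0],[[0,0,0],[0,0,0],0],[[0,0,0],[0,0,0],0],[[0,0,0],[0,0,0],0],[[0,0,0],[0,0,0],0]]' 40
python3 -c "
from plant import r;s=r.get_state();print(s['tool_pos'],s['contact_force'])"
```

```text
clock: 14.6
tool_pos: [0.5221, -0.3534, 0.068]
eef_rot: [0.993, -0.118, -0.0, 0.0]
contact_force: [-1.5, 1.8, 2.1]
opening: 0.213
[ 0.52211319 -0.35344494  0.06802787] [-1.49021426  1.8118126   2.09574658]
```

```bash
python3 -m pendant '[[[0,0,0],[-0.005,0,0],0],[[0,0,0],[-0.013,0,0],0],[[0,0,0],[-0.022,0,0],0],[[0,0,0],[-0.031,0,0],0],[[0,0,0],[-0.038,0,0],0],[[0,0,0],[-0.042,0,0],0],[[0,0,0],[-0.042,0,0],0],[[0,0,0],[-0.042,0,0],0]]'
cat > m.py <<'E'
from h import *
from plant import r
import sys
st=r.get_state(); d=st["tool_pos"]-[.5221,-.3534,.068]; X=np.array([.9732,-.23,0])
print("pulled",-d@X,"lat",d@[.23,.9732,0],"F",st["contact_force"],"op",st["opening"],"t",st["clock"])
s,t=r.snapshot("scene"),r.snapshot("top")
pickle.dump(s,open("s2.pkl","wb"));pickle.dump(t,open("t2.pkl","wb"))
z=lambda I,u,v,w,h,k:cv2.resize(I[v:v+h,u:u+w,::-1],None,fx=k,fy=k,interpolation=cv2.INTER_CUBIC)
cv2.imwrite(f"pics/{sys.argv[1]}.png",np.hstack([z(s["image"],155,260,40,60,10)[:600],z(t["image"],448,170,40,60,10)]))
E
python3 m.py m1
```

```text
clock: 15.4
tool_pos: [0.4848, -0.3445, 0.0681]
eef_rot: [0.993, -0.118, 0.004, 0.001]
contact_force: [8.7, -3.1, -7.3]
opening: 0.214
pulled 0.038313310107791765 lat 8.687328416379088e-05 F [ 8.67913064 -3.14005344 -7.25009309] op 0.21428889165952508 t 15.4
```

View pics/m1.png

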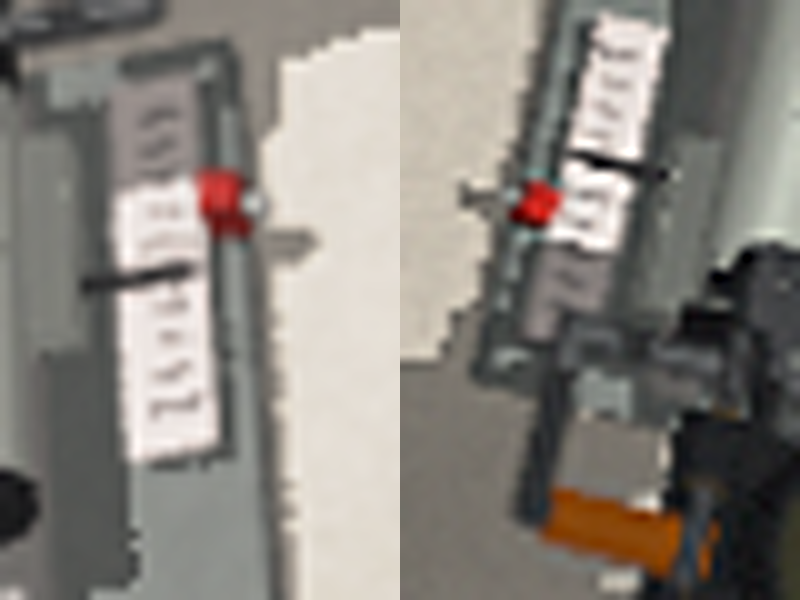

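The pointer tip is at scene crop (190,268) and top crop (568,155). The clip's top face is at scene crop (220,190) and top crop (537,203).

```bash
cat > q.py <<'E'
from h import *
np.set_printoptions(precision=4,suppress=True)
S,T=ld("s2"),ld("t2"); f=lambda x,y:(155+x/10-.45,260+y/10-.45); g=lambda x,y:(448+(x-400)/10-.45,170+y/10-.45)
X=np.array([.9732,-.23,0]);Y=np.array([.23,.9732,0])
def q(ps,pt,cs,ct):
    p,e=tri(S,f(*ps),T,g(*pt));m,e2=tri(S,f(*cs),T,g(*ct)); print("tri",p,e,m,e2,"ptr-mark X",(p-m)@X,"Y",(p-m)@Y)
    for s,a,b in((S,f(*ps),f(*cs)),(T,g(*pt),g(*ct))):
        d=plane(s,a,.038)-plane(s,b,.042); print("plane",d@X,d@Y)
E
python3 -c "
from q import *
q((190,268),(568,155),(220,190),(537,203))"
```

```text
tri [ 0.6198 -0.3168  0.0364] 0.0060088753938538205 [ 0.6031 -0.303   0.0418] 0.0035046853478018416 ptr-mark X 0.01948449138201454 Y -0.00958467765809579
plane 0.019864806131699796 -0.010561188872087552
plane 0.01933342931030478 -0.007882598545507744
```

```bash
python3 -m pendant '[[[0,0,0],[-0.004,0,0],0],[[0,0,0],[-0.008,0,0],0],[[0,0,0],[-0.012,0,0],0],[[0,0,0],[-0.016,0,0],0],[[0,0,0],[-0.019,0,0],0],[[0,0,0],[-0.019,0,0],0],[[0,0,0],[-0.019,0,0],0],[[0,0,0],[-0.019,0,0],0]]'; python3 m.py m2
```

```text
clock: 16.3
tool_pos: [0.4687, -0.3406, 0.0681]
eef_rot: [0.993, -0.118, 0.006, 0.001]
contact_force: [12.0, -5.0, -11.9]
opening: 0.214
pulled 0.05487278595737544 lat 0.00018148196746852716 F [ 12.04754198  -5.04018477 -11.89970887] op 0.21358708098484336 t 16.3
```

View pics/m2.png

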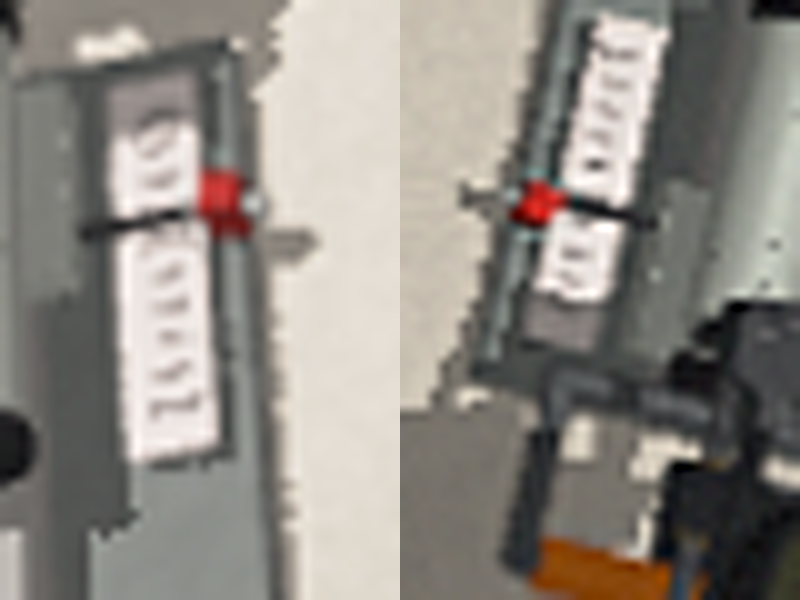

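The pointer tip is now at scene crop (193,215) and top crop (563,200), just next to the clip.

```bash
python3 -c "
from q import *
q((193,215),(563,200),(220,190),(537,203))"; python3 -c "
from plant import r;print(r.get_state()['tool_pos'])"
```

```text
tri [ 0.6047 -0.3129  0.0379] 0.002577758909546274 [ 0.6031 -0.303   0.0418] 0.0035046853478018416 ptr-mark X 0.003842500403250781 Y -0.009216877625964145
plane 0.003909472470996115 -0.008767438056553849
plane 0.0038184172142229186 -0.009720349855936922
[ 0.46872929 -0.34062518  0.06813717]
```

```bash
python3 -m pendant '[[[0,0,0],[-0.002,0,0],0],[[0,0,0],[-0.003,0,0],0],[[0,0,0],[-0.003,0,0],0],[[0,0,0],[-0.003,0,0],0],[[0,0,0],[-0.003,0,0],0],[[0,0,0],[-0.003,0,0],0],[[0,0,0],[-0.003,0,0],0],[[0,0,0],[-0.003,0,0],0],[[0,0,0],[-0.003,0,0],0],[[0,0,0],[-0.003,0,0],0]]'; python3 m.py m3; python3 - <<'E'
from h import *
T,S=ld("t2"),ld("s2")
for n,s,u in(("T",T,(455,185,15,12)),("S",S,(168,270,20,20))):
    p=blob(s,(0,120,90),(6,255,255),u);print("red",n,len(p),p.mean(0))
# tablet & bystanders compared with the after-release picture
A=ld("top1")["image"].astype(int);D=abs(A-T["image"]).max(2)
for n,(u,v,w,h) in dict(tablet=(335,155,85,50),glue=(290,130,30,25),spool=(233,155,30,30),bowl=(315,230,33,33),scissors=(350,237,45,45),cup=(395,232,35,35),board=(230,215,75,40)).items(): print(n,(D[v:v+h,u:u+w]>60).mean().round(3))
# pointer row in scene: darkest pixels along the scale near the tip
E
```

```text
clock: 17.4
tool_pos: [0.4662, -0.34, 0.0681]
eef_rot: [0.993, -0.118, 0.007, 0.001]
contact_force: [13.5, -4.8, -13.6]
opening: 0.212
pulled 0.057450937820624215 lat 0.0001937281607017834 F [ 13.50280317  -4.81445641 -13.56143603] op 0.21192848132998302 t 17.4
red T 13 [461.38461538 189.61538462]
red S 26 [176.73076923 279.76923077]
tablet 0.0
glue 0.0
spool 0.0
bowl 0.0
scissors 0.009
cup 0.098
board 0.0
```

```bash
python3 - <<'E'
from h import *
for n in("top","top1","t2"):
    p=blob(ld(n),(0,0,200),(180,25,255),(398,234,32,30)); print("cup lid",n,len(p),p.mean(0))
S,T=ld("s2"),ld("t2"); X=np.array([.9732,-.23,0]);Y=np.array([.23,.9732,0])
m=(plane(S,(176.74-.0,279.0),.042)+plane(T,(461.35,189.6),.042))/2
for nm,s,bx in(("S",S,(163,272,12,14)),("T",T,(463,182,11,14))):
    u,v,w,h=bx; I=s["image"].max(2)[v:v+h,u:u+w]; y,x=np.nonzero(I<65)
    P=[plane(s,(a+u,b+v),.038) for a,b in zip(x,y)]; D=np.array([[(p-m)@X,(p-m)@Y] for p in P])
    print(nm,len(D),(D[np.argsort(-D[:,1])][:12]*1000).round(1).tolist())
E
```

```text
cup lid top 398 [415.60552764 250.61055276]
cup lid top1 405 [415.6        250.68641975]
cup lid t2 408 [415.70098039 250.71568627]
S 11 [[-1.9, -15.6], [-0.1, -21.3], [-0.7, -24.0], [-1.3, -26.8], [-2.0, -29.5], [-2.6, -32.3], [-3.2, -35.1], [-0.1, -35.2], [-3.8, -37.8], [-0.8, -38.0], [-1.4, -40.7]]
T 18 [[20.7, -0.8], [17.3, -1.6], [14.0, -2.4], [28.3, -2.7], [10.6, -3.2], [-1.1, -13.1], [-0.2, -16.5], [0.7, -19.9], [1.5, -23.2], [-1.8, -24.0], [-1.0, -27.4], [-0.1, -30.8]]
```

The pointer is within about 2 mm of the clip's middle in both views, the tablet hasn't moved and the cup hasn't shifted. Handing in.

```bash
python3 -c "
from plant import r;s=r.get_state();print(s['clock'],s['tool_pos'],s['contact_force']);r.finish_job()"
```

```text
17.5 [ 0.46624468 -0.34001183  0.06813646] [ 13.33956565  -5.23070333 -13.51623959]
the job is handed in; nothing more can be done
```

I moved the tablet from the rack to the stand and let go of it, leaning back with its screen to the front. Then I pulled the orange handle out 57.5 mm and handed the job in at 17.5 s, still holding it with a 40 N grip. The system gives no verdict.

**Last checks:**
- **Pointer:** it was within about 2 mm of the clip's middle in both cameras (limit 6 mm). My first estimate put the clip at 55.4 mm of pull and the later ones at about 58 mm; both are within the limit.
- **Pull force:** the sideways force on the tool was about 14 N, which matches the spring at that distance. The tool also read about 13.5 N vertically; I didn't look into why.
- **Tablet:** its image had not changed since I released it.
- **Bystanders:** the glue, spool, bowl and board were unchanged, and the scissors almost so. About 10% of the pixels around the cup differed, but its lid had moved by only 0.1 pixel, so I take that as the arm's shadow.

The viewer refused the last close-up because I had reached its 12-picture limit, so I checked the final pointer position from pixel values only.

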